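# Find the high spot of a rack caster wheel

## Task

Check the trolley's caster wheel for its high spot: push the gauge gently along its rail until it is fully home against the end stop, then turn the wheel slowly by its crank knob until the tyre's one high spot bears squarely on the gauge's sprung feeler, as far as it will push it in. Leave the wheel stopped right there and the gauge home, let go, and do not force anything or disturb the other things on the table.

Things in the scene. Friction and masses are not known exactly. Their poses are not given: they have to be found in the camera images.
- stand: Fixed stand: grey base plate 260 x 220 x 16 mm. Origin on the table under the wheel's axle; z up, x points from the axle to the feeler, y is the way the gauge slides home. Plate spans x -85..175, y -110..110 mm. The end stop, a dark steel block with its face at y = 37 mm, reaches z = 50 mm.
- wheel: Caster wheel lying flat, turning about the upright axle (z) without end, either way. Black tyre of 60 mm radius, 23 to 55 mm above the table, with ONE rounded high spot. This pose does not tell where the high spot is: the tyre sits on the wheel at any angle (and does not slip there). Drive plate to 60 mm, centre nut to 65 mm. Origin on the axle 22 mm above the table, x to the crank knob.
- crank (a point): Point on the crank knob's axis at mid height (95 mm above the table). Black upright cylinder 18 mm in diameter, 66 to 114 mm above the table, 45 mm from the axle; it spins freely on its pin, so the hand need not turn. Turning takes 1.8 N here; up to 5 to 8 N climbing the high spot, 3 to 6 N at its very top, about 0 on the far flank, then 1.8 N. Squeeze it with less than 25 N a finger; turn below 1.5 rad/s.
- axle (a point): Point on the wheel's axle, 62 mm above the table, axes as the stand's. The wheel rubs with 0.08 N m and stays wherever it is left, on the flanks of the high spot too. The high spot is a round of 26 mm radius about a point 39 mm from the axle: it stands 5 mm out and fades into the tyre 20 degrees either side. It starts at least 50 degrees from the feeler.
- gauge: Gauge carriage: aluminium block 50 x 70 x 34 mm (top 56 mm above the table) with a face-up dial, sliding along the stand's y on a rail with 10 N of friction; it stays where left. Starts 35 to 50 mm short of home. Origin under the block's centre, axes as the stand's. The dial needle rests pointing to -x and turns 53 degrees clockwise at the very top of the high spot.
- post (a point): Top of the gauge's push post: upright steel cylinder 14 mm in diameter, 56 to 106 mm above the table, at x = 6, y = -24 mm from the gauge's origin. Push or carry it to the stand's +y, with less than 25 N.
- home (a point): Where the gauge's origin lies when it is fully home against the end stop.
- bearing (a point): Where the centre of the feeler's ball tip (5 mm radius, 38 mm above the table, 65.5 mm from the axle) lies when the gauge is home: 0.5 mm clear of the round of the tyre. The feeler points to the axle and pushes in by 3 N/mm without preload; the very top of the high spot pushes it in 3.7 mm (11 N), as the tyre gives a little. Tyre and ball rub with a coefficient of 0.15 to 0.3.
- wrench: Loose wrench, 180 mm long, lying on the table to the left; bystander. Origin at its underside.
- tub: Loose grey jar with white lid, 70 mm across, 75 mm high, on the right; bystander. Origin under its centre.
- spare: Loose spare caster wheel, 100 mm across, 30 mm thick, lying on the right; bystander. Origin under its centre.

How it is judged (in metres and radians):
On the way, in this order (a step that is already met when the one before it is completed fails the run):
1. the gauge is fully home against its stop (horizontal distance between gauge and home below 0.003 m), for 0.2 s.
2. with the gauge home, the tyre's high spot bears on the feeler (horizontal distance between gauge and home below 0.003 m and contact force between wheel and gauge above 9.6 N), for 0.2 s.
At the end, for the whole second after the job is handed in: The gauge is within 3 mm of home; the top of the tyre's high spot bears on the feeler (force between tyre and feeler over 9.6 N, of about 11 N at the very top, which is within about 7 degrees of it); the wheel and gauge are at rest (all of step 2 and angular speed of wheel below 0.05 rad/s and linear speed of gauge below 0.01 m/s); the robot touches nothing.
It fails at once if the wheel or its knob is squeezed or pushed with more than 60 N in all (contact force between the fingers and wheel above 60 N).
It fails at once if the gauge is pushed with more than 30 N (contact force between the fingers and gauge above 30 N).
It fails at once if the wheel is spun faster than 2 rad/s (angular speed of wheel above 2 rad/s).
It fails at once if a bystander is moved by more than 15 mm (distance of any of wrench, tub, spare from where it was at the start of the episode above 0.015 m).
It also fails if it takes over 72 s, if anything falls off the work surface, if the arm or the gripper's body presses on something with over 40 N, if the wrist force passes 120 N, or if a joint passes its speed limit or range.

## Robot

A 7-joint arm with a two-finger parallel gripper is mounted at the origin on the work surface. World frame = base frame: x ahead of the robot, y to its left, z up, the work surface at z = 0. Lengths are in mm, angles in rad, forces in N, time in s.
With the tool pointing down it reaches from about 425 to 800 mm from the base axis. Payload 8.3 kg.
Tool frame: the origin (TCP) lies at the very end of the fingers, on their centre line; the grasp point (between the pads) lies 19 mm behind it; y points along the fingers, x is the direction in which the jaws open and shut, and the axes are right-handed (so a half turn about y gives the same grasp; the last joint's range is limited). The gripper opens to 85 mm and grips with 20 to 120 N. Pads are 22 mm wide; open, the fingers measure 114 mm over their backs; the gripper's body (76 mm by 85 mm) begins 54 mm behind the grasp point. The pads swing forward as they close: fully open they stand 13 mm farther back than shut.
Start: joints at [1.065, 0.383, 0.016, 1.37, -0.006, 1.388, -0.046], TCP at [267.827, -564.687, 231.279] pointing down, gripper open.
Joint ranges: [-2.95, 2.95], [-0.25, 2.06], [-1.52, 1.56], [0.18, 2.33], [-1.44, 4.58], [0.02, 2.06], [-3.01, 3.01]. Speed limits (rad/s): [2.39, 2.39, 3.01, 3.01, 3.14, 3.14, 3.14].

## Interface

Orientations are given as a unit quaternion [w, x, y, z].
In Python, from rig import bot, vision gives the robot as it stands.
- The arm moves only by the tool jog_arm, never from a script. Its argument "targets" is a list of rows, each an object of numbers: "x", "y", "z": the shift along the tool's x, y, z in cm; "yaw": the turn about the tool's y in rad; "fingers": the finger opening in cm, from 0 to 8.54. A call has 1 to 10 rows; each row shifts and turns the pose as measured when the row begins, along the tool's axes as they then stand; what a row does not reach is not made up. A row lasts 1/8 s, in which the tool goes at most 62.5 mm and 10.7 degrees, less where a joint would pass 70% of its speed; a pose out of reach is approached as far as the arm can. A call is refused whole if a number of a shift passes 6.25 or a number of a turn 0.188, either way. A call with a gripper value outside its range is refused whole. The fingers move at their own pace and stop on an object; the grip force is fixed at half the most. Time passes only in rows, so rows that do not move let the fingers close. It gives the time, the measured TCP pose, the force and the opening at its end, in the units of the state.
- bot.get_obs(): the state, without advancing time (a new reading comes with each control period).
- vision.camera(name): name is "scene" or "side" or "wrist"; returns the picture (400x640x3 uint8, red, green, blue); there is no depth.
- vision.get_calibration(name): a dict with "intrinsics" (3x3 intrinsics, pixels), "position" and "attitude" of the camera in the world; the wrist camera has in their place "hand_eye" (4x4, takes a point from camera to tool coordinates, whose origin is the TCP and whose axes are the tool frame's). Camera axes: x right, y up, looking along -z (the intrinsics and any distortion apply to the point x, -y, -z); pixel columns grow to the right and rows downward; lengths in mm; the calibration is good to about 2 mm. The wrist camera is an equidistant fisheye: a pixel r from the principal point sees the ray r / f radians off the axis. A picture is of the moment at which its call begins: read the wrist's pose just before it. get_calibration takes no time and is no camera call.
- bot.job_done(): hands the job in, once; it reports no verdict.
The state is a dict: "t": time; "joint_pos": joint angles; "joint_velocities": joint speeds; "tau": joint torques, N m; "tool_pos": TCP position; "eef_rot": TCP orientation; "ft_force": force on the tool from outside, world axes, zero at the start; "torque": the same for the moment, N m; "gripper_width": finger opening in mm.
Only numpy, scipy, OpenCV 4.12 (cv2) and the standard library are available. Lean on these libraries where they do the work, as an engineer would, in place of code of your own. Each camera call takes 0.05 s, during which the arm holds its last target.

## Working session

There is one attempt and no reset: what is moved stays moved. The work goes in short steps, Python scripts to look and compute and a tool call to move; the robot and the scene stay as the last step left them, time stands still between calls to the robot, and variables do not carry over. Pictures are saved under pics/ and viewed, and the job is handed in when it is done.

Besides the shell and the picture viewer there is one more tool, called after "Emit:" as name(argument=value, ...) on one line, values as JSON. jog_arm: Moves the arm, as the interface text tells. Its arguments: {"type":"object","properties":{"targets":{"type":"array","items":{"type":"object","properties":{"x":{"type":"number"},"y":{"type":"number"},"z":{"type":"number"},"yaw":{"type":"number"},"fingers":{"type":"number"}}}}},"required":["targets"]}

```bash
ls; mkdir -p pics; python3 - <<'E'
from rig import bot, vision
import cv2,json
o=bot.get_obs(); print(o)
for n in ("scene","side","wrist"):
    print(n,vision.get_calibration(n))
    cv2.imwrite(f"pics/{n}0.png",vision.camera(n)[:,:,::-1])
E
```

```text
pics
{'t': 0.0, 'joint_pos': array([ 1.0650938 ,  0.38423084,  0.01637196,  1.37115501, -0.00629992,
        1.38818593, -0.04652875]), 'joint_velocities': array([ 0.0004206 ,  0.00036902, -0.00115298, -0.00060527, -0.0007118 ,
        0.00062218,  0.00033361]), 'tau': array([-1.95100515e-04, -6.27592349e+01,  8.44483674e-01, -3.71819150e+01,
        1.66162552e-02,  1.42411067e-02,  2.36482680e-05]), 'tool_pos': array([ 267.61612651, -564.25578696,  230.28301695]), 'eef_rot': array([ 0.59795513, -0.59724584,  0.3785686 , -0.37740281]), 'ft_force': array([ 0.13123299, -0.17465275,  0.09218638]), 'torque': array([ 0.00466938,  0.02185758, -0.02670029]), 'gripper_width': 85.2819147557641}
scene {'intrinsics': array([[457.96529315,   0.        , 322.10010086],
       [  0.        , 457.96529315, 207.48768387],
       [  0.        ,   0.        ,   1.        ]]), 'position': array([1015.29145756,  694.47222667, 1036.93220256]), 'attitude': array([0.27116974, 0.09652508, 0.33379736, 0.8976242 ])}
side {'intrinsics': array([[467.11319622,   0.        , 316.74009564],
       [  0.        , 467.11319622, 198.97739788],
       [  0.        ,   0.        ,   1.        ]]), 'position': array([-19.82535326, 903.80458946, 820.43727934]), 'attitude': array([-0.24018379, -0.1321897 ,  0.45340237,  0.84809429])}
wrist {'intrinsics': array([[309.70691629,   0.        , 318.86260615],
       [  0.        , 309.70691629, 195.87356848],
       [  0.        ,   0.        ,   1.        ]]), 'hand_eye': array([[ 9.99998485e-01,  1.51053129e-03,  8.64589109e-04,
        -1.49851551e+00],
       [ 3.47610810e-04,  3.13411866e-01, -9.49617229e-01,
        -1.43510467e+02],
       [-1.70539902e-03,  9.49616091e-01,  3.13410866e-01,
         8.06318261e+01],
       [ 0.00000000e+00,  0.00000000e+00,  0.00000000e+00,
         1.00000000e+00]])}
```

View pics/scene0.png

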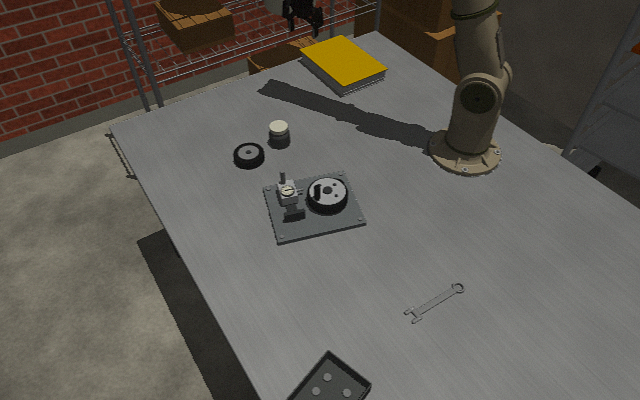

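View pics/side0.png

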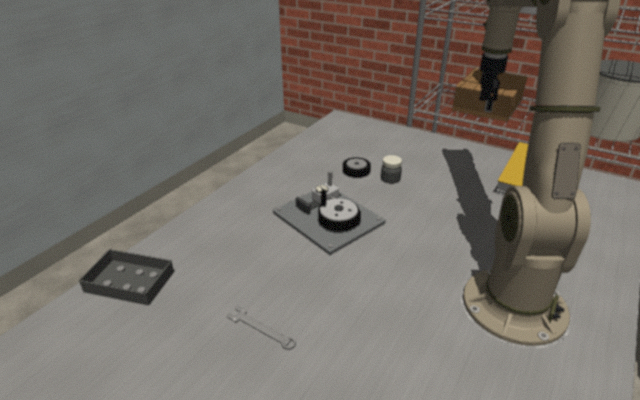

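View pics/wrist0.png

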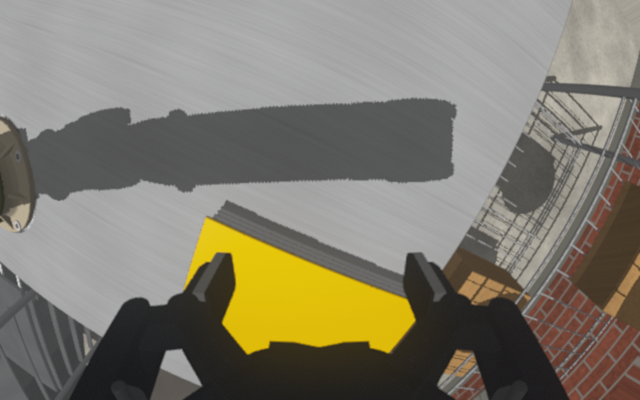

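The scene view shows the stand at about (314,207), with the wheel at (328,194) and the gauge at (288,192). The jar and spare are up-left of it and the wrench is at (437,302). Next I'll enlarge the crops and write helpers.

```bash
cat > h.py <<'E'
import numpy as np, cv2
from scipy.spatial.transform import Rotation as R
from rig import bot, vision
def rot(q): return R.from_quat([q[1],q[2],q[3],q[0]]).as_matrix()
def cam(name,obs=None):
    c=vision.get_calibration(name);K=c['intrinsics']
    if name=='wrist':
        T=np.eye(4);T[:3,:3]=rot(obs['eef_rot']);T[:3,3]=obs['tool_pos'];T=T@c['hand_eye'];return K,T[:3,:3],T[:3,3],1
    return K,rot(c['attitude']),np.array(c['position']),0
def rays(C,px):
    K,Rm,p,f=C;px=np.atleast_2d(np.array(px,float))
    a=(px-[K[0,2],K[1,2]])/K[0,0]
    if f:
        r=np.linalg.norm(a,axis=1)+1e-12;d=np.c_[a*(np.sin(r)/r)[:,None],np.cos(r)]
    else: d=np.c_[a,np.ones(len(a))]
    return (d*[1,-1,-1])@Rm.T
def onz(C,px,z):
    d=rays(C,px);p=C[2];return p+d*((z-p[2])/d[:,2])[:,None]
def proj(C,P):
    K,Rm,p,f=C;P=np.atleast_2d(np.array(P,float));v=(P-p)@Rm*[1,-1,-1]
    if f:
        n=np.linalg.norm(v[:,:2],axis=1)+1e-12;th=np.arctan2(n,v[:,2]);a=v[:,:2]*(th/n)[:,None]
    else: a=v[:,:2]/v[:,2:]
    return a*K[0,0]+[K[0,2],K[1,2]]
E
python3 - <<'E'
from h import *
for n,(x0,y0,x1,y1) in dict(scene=(225,110,385,250),side=(260,140,420,260)).items():
    im=cv2.imread(f"pics/{n}0.png")[y0:y1,x0:x1]
    cv2.imwrite(f"pics/{n}0z.png",cv2.resize(im,None,fx=5 if n=='side' else 4,fy=5 if n=='side' else 4,interpolation=cv2.INTER_CUBIC))
S=cam('scene')
print(onz(S,[[314,207],[328,194],[288,192]],16), onz(S,[[279,130],[249,155],[437,302]],40))
E
```

```text
[[ 557.15300936  -56.47368319   16.        ]
 [ 494.07138654  -76.4456197    16.        ]
 [ 590.11073625 -150.74901222   16.        ]] [[ 480.65522051 -391.51747652   40.        ]
 [ 621.61077638 -338.23900555   40.        ]
 [ 484.52160362  384.16760996   40.        ]]
```

View pics/scene0z.png

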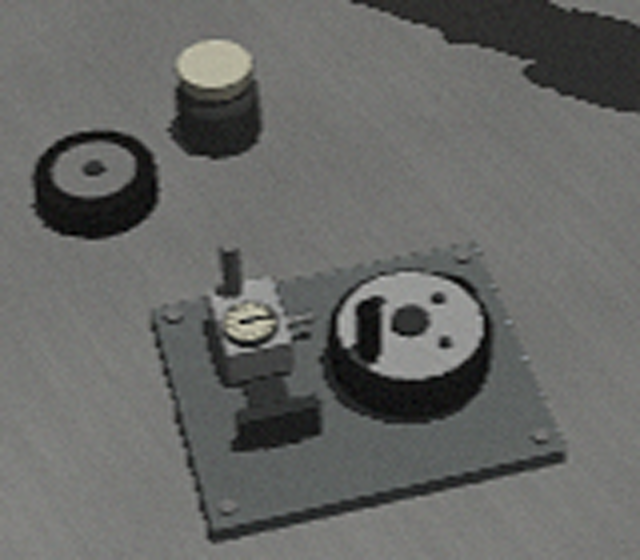

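View pics/side0z.png

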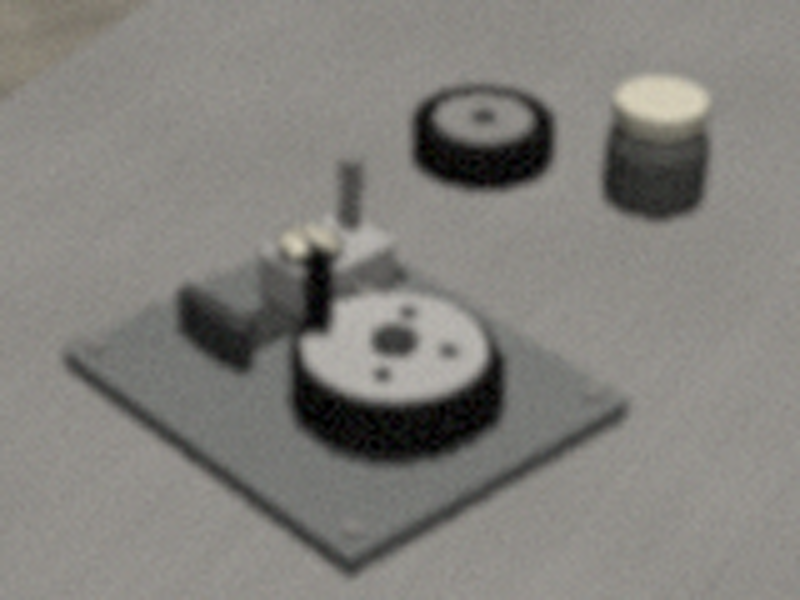

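```bash
cat >> h.py <<'E'
def fit2(A,B):
    A=np.array(A,float);B=np.array(B,float)[:,:2];a=A-A.mean(0);b=B-B.mean(0)
    th=np.arctan2((a[:,0]*b[:,1]-a[:,1]*b[:,0]).sum(),(a*b).sum())
    c,s=np.cos(th),np.sin(th);M=np.array([[c,-s],[s,c]]);t=B.mean(0)-M@A.mean(0)
    return th,t,np.linalg.norm((A@M.T+t)-B,axis=1)
E
python3 - <<'E'
from h import *
S=cam('scene');D=cam('side')
uz=lambda P,s,x,y:(np.array(P)+.5)/s-.5+[x,y]
A=[[175,110],[175,-110],[-85,-110],[-85,110]]
# scene: tl etc
p=uz([[210,530],[152,312],[475,245],[565,455]],4,225,110)
print(fit2(A,onz(S,p,16)))
# side zoom: left(65,357), bottom (350,570), right(628,405)
q=uz([[65,357],[628,405],[350,570]],5,260,140)
print(fit2([[175,110],[-85,-110],[-85,110]],onz(D,q,16)))
# axle nut top centre z=65
print(onz(S,uz([[411,320]],4,225,110),65),onz(D,uz([[396,340]],5,260,140),65))
# post top z=106
print('post',onz(S,uz([[230,250]],4,225,110),106),onz(D,uz([[350,165]],5,260,140),106))
print('knob top',onz(S,uz([[372,303]],4,225,110),114),onz(D,uz([[318,252]],5,260,140),114))
E
```

```text
(np.float64(-0.31723701222701406), array([512.94622658, -53.16057154]), array([3.34122009, 2.64336525, 0.86747396, 1.15133706]))
(np.float64(-0.30298499431616427), array([503.81381577, -48.4080892 ]), array([3.07723089, 2.69610029, 1.04420592]))
[[511.02811442 -54.66320122  65.        ]] [[506.17024066 -53.41969535  65.        ]]
post [[ 602.0064705  -152.43411058  106.        ]] [[ 592.87835445 -148.41852976  106.        ]]
knob top [[549.93234989 -45.2967326  114.        ]] [[552.41524562 -44.18442527 114.        ]]
```

```bash
cat >> h.py <<'E'
def delta(target,zdir=None,obs=None):
    "shift in tool cm to get TCP to target; yaw turn so that tool x points along angle zdir (mod pi)"
    o=obs or bot.get_obs();M=rot(o['eef_rot']);d=M.T@(np.array(target)-o['tool_pos'])/10
    ax=np.degrees(np.arctan2(M[1,0],M[0,0]))
    print('t',o['t'],'tcp',o['tool_pos'].round(1),'F',o['ft_force'].round(1),'w',round(o['gripper_width'],1),'toolx ang',round(float(np.arctan2(M[1,0],M[0,0])),3),'toolz ang',round(float(np.arctan2(M[1,2],M[0,2])),3),'down',M[:,1].round(3))
    print('shift cm (tool now)',d.round(2))
    if zdir is not None:
        e=(zdir-np.arctan2(M[1,0],M[0,0])+np.pi/2)%np.pi-np.pi/2
        print('turn about world z',round(e,3),'yaw about tool y',round(-e,3))
    return d
E
python3 - <<'E'
from h import *
delta([520,-150,230])
E
```

```text
t 0.15 tcp [ 267.7 -564.4  230.5] F [ 0.3  0.3 -1. ] w 85.7 toolx ang -1.128 toolz ang 0.443 down [-0.001  0.001 -1.   ]
shift cm (tool now) [-26.63   0.09  40.55]
```

```bash
python3 - <<'E'
from h import *
delta([455,-50,290],-1.88)
E
```

```text
t 0.15 tcp [ 267.7 -564.4  230.5] F [ 0.3  0.3 -1. ] w 85.7 toolx ang -1.128 toolz ang 0.443 down [-0.001  0.001 -1.   ]
shift cm (tool now) [-38.45  -5.89  38.97]
turn about world z -0.752 yaw about tool y 0.752
```

Emit:
jog_arm(targets=[{"x": -3.85,"y": -0.6,"z": 3.9},{"x": -3.85,"y": -0.6,"z": 3.9},{"x": -3.85,"y": -0.6,"z": 3.9},{"x": -3.85,"y": -0.6,"z": 3.9},{"x": -3.85,"y": -0.6,"z": 3.9},{"x": -3.85,"y": -0.6,"z": 3.9},{"x": -3.85,"y": -0.6,"z": 3.9},{"x": -3.85,"y": -0.6,"z": 3.9},{"x": -3.85,"y": -0.6,"z": 3.9},{"x": -3.85,"y": -0.6,"z": 3.9}])

```text
$.targets[0]: bad value
```

Emit:
jog_arm(targets=[{"yaw": 0.15},{"yaw": 0.15},{"yaw": 0.15},{"yaw": 0.15},{"yaw": 0.15},{"yaw": 0.0}])

```text
$.targets[0]: bad value
```

```bash
python3 - <<'E'
from h import *
delta([455,-50,290],-1.88)
cv2.imwrite("pics/w1.png",vision.camera('wrist')[:,:,::-1])
E
```

```text
t 0.15 tcp [ 267.7 -564.4  230.5] F [ 0.3  0.3 -1. ] w 85.7 toolx ang -1.128 toolz ang 0.443 down [-0.001  0.001 -1.   ]
shift cm (tool now) [-38.45  -5.89  38.97]
turn about world z -0.752 yaw about tool y 0.752
```

View pics/w1.png

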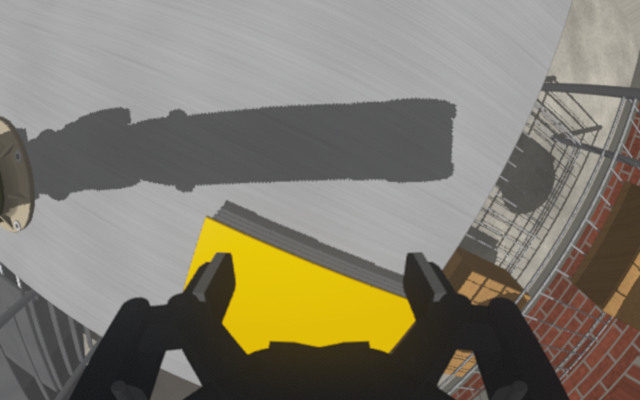

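The calls were refused, probably because every row needs all its fields, so I'll give them all.

Emit:
jog_arm(targets=[{"x": -3.85,"y": -0.6,"z": 3.9,"yaw": 0,"fingers": 8.5},{"x": -3.85,"y": -0.6,"z": 3.9,"yaw": 0,"fingers": 8.5},{"x": -3.85,"y": -0.6,"z": 3.9,"yaw": 0,"fingers": 8.5},{"x": -3.85,"y": -0.6,"z": 3.9,"yaw": 0,"fingers": 8.5},{"x": -3.85,"y": -0.6,"z": 3.9,"yaw": 0,"fingers": 8.5},{"x": -3.85,"y": -0.6,"z": 3.9,"yaw": 0,"fingers": 8.5},{"x": -3.85,"y": -0.6,"z": 3.9,"yaw": 0,"fingers": 8.5},{"x": -3.85,"y": -0.6,"z": 3.9,"yaw": 0,"fingers": 8.5},{"x": -3.85,"y": -0.6,"z": 3.9,"yaw": 0,"fingers": 8.5},{"x": -3.85,"y": -0.6,"z": 3.9,"yaw": 0,"fingers": 8.5}])

```text
t: 1.45
tool_pos: [458.3, -37.4, 290.3]
eef_rot: [-0.596, 0.596, -0.382, 0.38]
ft_force: [1.7, -0.5, -0.6]
gripper_width: 85.1
```

Emit:
jog_arm(targets=[{"x": 0,"y": 0,"z": 0,"yaw": 0.15,"fingers": 2.4},{"x": 0,"y": 0,"z": 0,"yaw": 0.15,"fingers": 2.4},{"x": 0,"y": 0,"z": 0,"yaw": 0.15,"fingers": 2.4},{"x": 0,"y": 0,"z": 0,"yaw": 0.15,"fingers": 2.4},{"x": 0,"y": 0,"z": 0,"yaw": 0.15,"fingers": 2.4},{"x": 0,"y": 0,"z": 0,"yaw": 0,"fingers": 2.4}])

```text
t: 2.2
tool_pos: [458.8, -30.8, 290.5]
eef_rot: [0.412, -0.412, 0.576, -0.574]
ft_force: [-0.3, -0.6, 0.4]
gripper_width: 23.8
```

```bash
python3 - <<'E'
from h import *
o=bot.get_obs();delta([455,-50,290],-1.88,o)
im=vision.camera('wrist')[:,:,::-1]
cv2.imwrite("pics/w2.png",im)
C=cam('wrist',o)
print(proj(C,[[509,-54,65],[509,-54,16],[598,-151,106]]))
E
```

```text
t 2.2 tcp [458.8 -30.8 290.5] F [-0.3 -0.6  0.4] w 23.8 toolx ang -1.898 toolz ang -0.327 down [-0.002  0.002 -1.   ]
shift cm (tool now) [1.94 0.05 0.26]
turn about world z 0.018 yaw about tool y -0.018
[[325.17289995 117.11361342]
 [324.50120324 114.65952339]
 [385.97439703  15.32866728]]
```

View pics/w2.png

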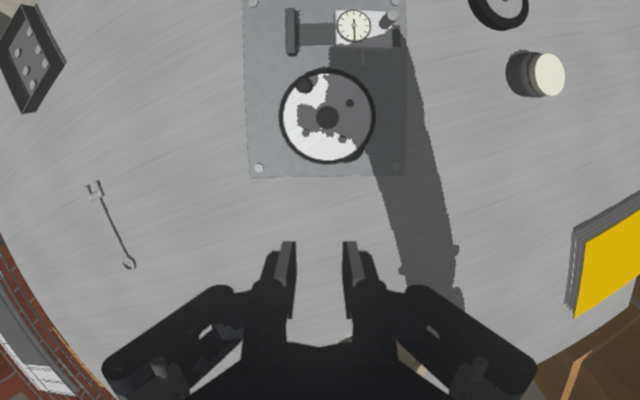

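```bash
python3 - <<'E'
from h import *
im=cv2.imread("pics/w2.png")[0:185,230:420]
im=cv2.convertScaleAbs(im,alpha=1.6,beta=25)
cv2.imwrite("pics/w2z.png",cv2.resize(im,(760,600)[:1]+(740,) if 0 else None,fx=3.2,fy=3.2,interpolation=cv2.INTER_CUBIC))
E
```

```text
(no output)
```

View pics/w2z.png

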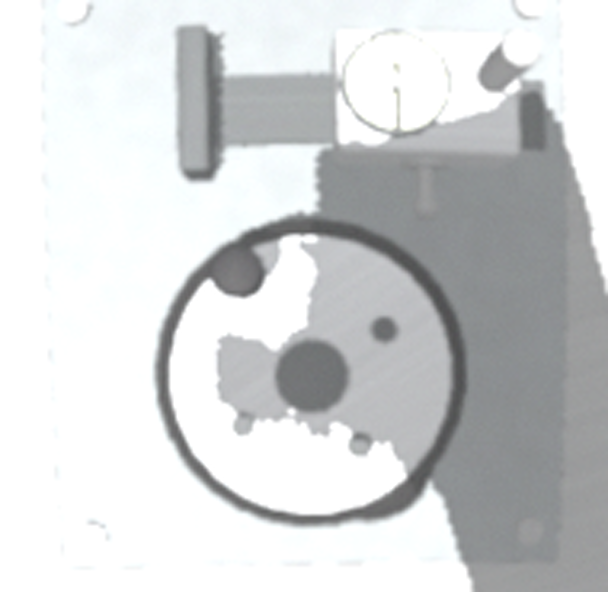

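```bash
python3 - <<'E'
from h import *
o=bot.get_obs();C=cam('wrist',o)
uz=lambda P:(np.array(P,float)+.5)/3.2-.5+[230,0]
th=-.31
ax=onz(C,uz([[312,375]]),65)[0];print('axle',ax)
print('axle by plate? knob top',onz(C,uz([[238,268]]),114),'post top',onz(C,uz([[520,48]]),106))
print('bolts',onz(C,uz([[75,10],[530,8],[97,530],[530,530]]),17))
p=onz(C,uz([[75,10],[530,8],[97,530],[530,530]]),17)
print('bolt sep',np.linalg.norm(p[0]-p[1]),np.linalg.norm(p[2]-p[3]),np.linalg.norm(p[0]-p[2]),np.linalg.norm(p[1]-p[3]))
print('ang y', [np.arctan2(*(a-b)[1::-1])-np.pi/2 for a,b in((p[0],p[1]),(p[2],p[3]))],'ang x',[np.arctan2(*(a-b)[1::-1]) for a,b in((p[0],p[2]),(p[1],p[3]))])
# tyre outline
im=cv2.imread("pics/w2.png");g=cv2.cvtColor(im,cv2.COLOR_BGR2GRAY)
c0=proj(C,[ax[0],ax[1],55])[0]
c,s=np.cos(th),np.sin(th)
for a in range(0,360,10):
    r=np.arange(45,75,.5);w=th+np.radians(a)
    P=np.c_[ax[0]+r*np.cos(w),ax[1]+r*np.sin(w),np.full(len(r),55)]
    q=proj(C,P).astype(np.float32)
    v=cv2.remap(g,q[:,0].reshape(1,-1),q[:,1].reshape(1,-1),cv2.INTER_LINEAR)[0]
    dark=v<40
    print(a, (r[dark].min(),r[dark].max()) if dark.any() else None, end=' ')
E
```

```text
axle [508.61535549 -56.20289485  65.        ]
axle by plate? knob top [[552.44866556 -44.95028308 114.        ]] post top [[ 597.40206458 -157.51310647  106.        ]]
bolts [[ 690.0252149   -14.14916697   17.        ]
 [ 630.93061406 -195.82404165   17.        ]
 [ 472.33087181   53.22059517   17.        ]
 [ 411.97617867 -126.41585967   17.        ]]
bolt sep 191.04431930560926 189.5044719506894 227.88047713957883 229.6922734969774
ang y [np.float64(-0.31448213008174086), np.float64(-0.32413284624444194)] ang x [np.float64(-0.3001216197850812), np.float64(-0.30697769184582785)]
0 None 10 None 20 None 30 None 40 None 50 None 60 None 70 None 80 None 90 None 100 None 110 None 120 None 130 None 140 None 150 None 160 None 170 None 180 None 190 None 200 None 210 None 220 None 230 None 240 (np.float64(56.5), np.float64(57.0)) 250 (np.float64(56.5), np.float64(57.5)) 260 (np.float64(56.5), np.float64(57.5)) 270 (np.float64(56.0), np.float64(57.5)) 280 (np.float64(55.5), np.float64(57.5)) 290 (np.float64(56.0), np.float64(57.5)) 300 (np.float64(55.0), np.float64(57.0)) 310 (np.float64(55.5), np.float64(57.0)) 320 (np.float64(55.0), np.float64(57.5)) 330 (np.float64(55.5), np.float64(57.0)) 340 None 350 None
```

```bash
python3 - <<'E'
from h import *
delta([535,-137,190],-1.883)
E
```

```text
t 2.25 tcp [458.8 -30.8 290.5] F [ 0.3  0.8 -0. ] w 24.2 toolx ang -1.896 toolz ang -0.325 down [-0.002  0.002 -1.   ]
shift cm (tool now) [ 7.65 10.01 10.64]
turn about world z 0.013 yaw about tool y -0.013
```

Emit:
jog_arm(targets=[{"x": 2.6,"y": 3.3,"z": 3.6,"yaw": -0.013,"fingers": 3.2},{"x": 2.6,"y": 3.3,"z": 3.6,"yaw": 0,"fingers": 3.2},{"x": 2.6,"y": 3.3,"z": 3.5,"yaw": 0,"fingers": 3.2},{"x": 0,"y": 0,"z": 0,"yaw": 0,"fingers": 3.2}])

```text
t: 2.75
tool_pos: [539.7, -140.7, 189.3]
eef_rot: [-0.421, 0.421, -0.568, 0.568]
ft_force: [-0.3, 1.3, 0.1]
gripper_width: 32.0
```

```bash
python3 - <<'E'
from h import *
o=bot.get_obs();delta([535,-137,190],-1.883,o)
im=vision.camera('wrist')[:,:,::-1]
cv2.imwrite("pics/w3.png",im)
C=cam('wrist',o)
print(proj(C,[[508.5,-56.3,65],[597.4,-157.5,106]]))
E
```

```text
t 2.75 tcp [ 539.7 -140.7  189.3] F [-0.3  1.3  0.1] w 32.0 toolx ang -1.865 toolz ang -0.295 down [ 0.001  0.    -1.   ]
shift cm (tool now) [-0.22 -0.07 -0.55]
turn about world z -0.018 yaw about tool y 0.018
[[247.39448471 240.01949746]
 [319.75171865 123.63124678]]
```

View pics/w3.png

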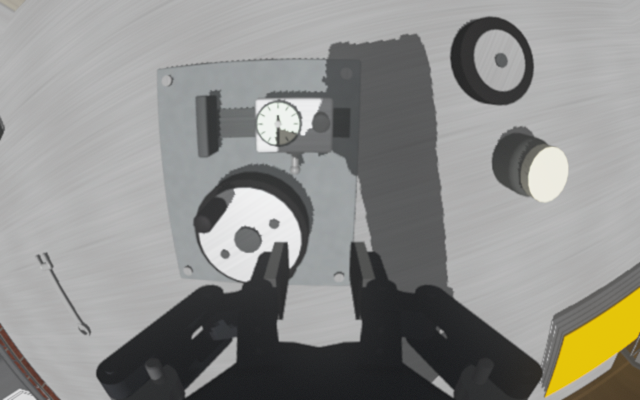

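The post top is at about (320,121) against the predicted (320,124), and the nut is at (248,239) against (247,240), so the wrist measurements agree. I'll go to the post next.

```bash
python3 - <<'E'
from h import *
o=bot.get_obs();C=cam('wrist',o);print(onz(C,[[320,121]],106))
delta([598,-158,130],-1.883,o)
E
```

```text
[[ 599.84483692 -155.98735401  106.        ]]
t 2.8 tcp [ 540.2 -138.6  191.2] F [ 0.1  0.6 -0.1] w 32.1 toolx ang -1.863 toolz ang -0.293 down [ 0.003  0.001 -1.   ]
shift cm (tool now) [0.2  6.14 6.08]
turn about world z -0.02 yaw about tool y 0.02
```

Emit:
jog_arm(targets=[{"x": 0.1,"y": 2.0,"z": 3.0,"yaw": 0.02,"fingers": 3.2},{"x": 0,"y": 2.0,"z": 3.0,"yaw": 0,"fingers": 3.2},{"x": 0,"y": 1.8,"z": 0,"yaw": 0,"fingers": 3.2},{"x": 0,"y": 0,"z": 0,"yaw": 0,"fingers": 3.2}])

```text
t: 3.3
tool_pos: [600.2, -153.8, 136.7]
eef_rot: [-0.422, 0.417, -0.567, 0.571]
ft_force: [-0.8, 0.2, 0.2]
gripper_width: 32.0
```

```bash
python3 - <<'E'
from h import *
o=bot.get_obs();delta([599,-157,73],-1.883,o)
im=vision.camera('wrist')[:,:,::-1]
cv2.imwrite("pics/w4.png",im)
E
```

```text
t 3.3 tcp [ 600.2 -153.8  136.7] F [-0.8  0.2  0.2] w 32.0 toolx ang -1.872 toolz ang -0.301 down [ 0.01   0.001 -1.   ]
shift cm (tool now) [ 0.36  6.36 -0.08]
turn about world z -0.011 yaw about tool y 0.011
```

View pics/w4.png

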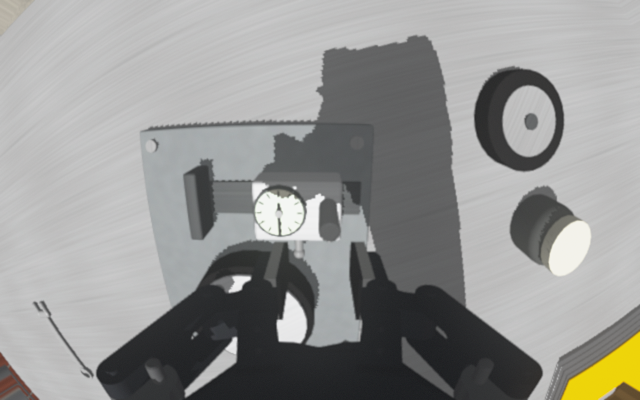

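The post top, about (330,207), lies between the fingers, slightly to the right. I'll shift about 3 mm and descend.

Emit:
jog_arm(targets=[{"x": 0.3,"y": 1.0,"z": -0.1,"yaw": 0.01,"fingers": 3.2},{"x": 0,"y": 1.5,"z": 0,"yaw": 0,"fingers": 3.2},{"x": 0,"y": 1.5,"z": 0,"yaw": 0,"fingers": 3.2},{"x": 0,"y": 1.2,"z": 0,"yaw": 0,"fingers": 3.2},{"x": 0,"y": 0,"z": 0,"yaw": 0,"fingers": 3.2}])

```text
t: 3.98
tool_pos: [599.0, -156.4, 84.6]
eef_rot: [-0.42, 0.413, -0.568, 0.574]
ft_force: [-0.1, -0.1, -0.2]
gripper_width: 32.2
```

```bash
python3 - <<'E'
from h import *
o=bot.get_obs();delta([599,-157,73],-1.883,o)
im=vision.camera('wrist')[:,:,::-1]
cv2.imwrite("pics/w5.png",im)
C=cam('wrist',o);print(onz(C,[[0,0]],106))
E
```

```text
t 3.975 tcp [ 599.  -156.4   84.6] F [-0.1 -0.1 -0.2] w 32.2 toolx ang -1.881 toolz ang -0.311 down [ 0.014 -0.001 -1.   ]
shift cm (tool now) [ 0.06  1.16 -0.  ]
turn about world z -0.002 yaw about tool y 0.002
[[823.35210748 -13.67960685 106.        ]]
```

View pics/w5.png

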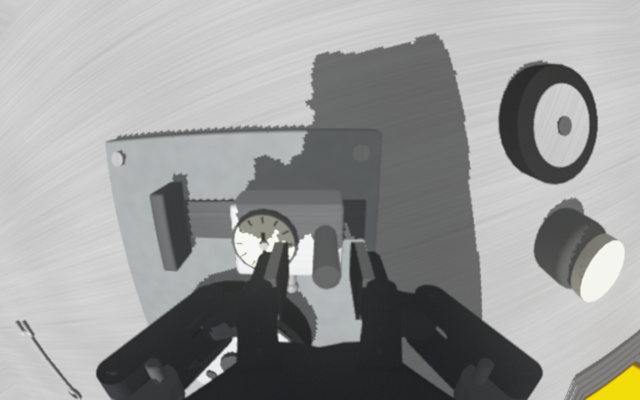

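Emit:
jog_arm(targets=[{"x": 0,"y": 1.0,"z": 0,"yaw": 0,"fingers": 3.2},{"x": -0.3,"y": 0,"z": 0,"yaw": 0,"fingers": 3.2},{"x": -0.3,"y": 0,"z": 0,"yaw": 0,"fingers": 3.2},{"x": -0.3,"y": 0,"z": 0,"yaw": 0,"fingers": 3.2},{"x": -0.3,"y": 0,"z": 0,"yaw": 0,"fingers": 3.2}])

```text
t: 4.65
tool_pos: [602.3, -151.4, 75.6]
eef_rot: [-0.417, 0.413, -0.567, 0.578]
ft_force: [-2.8, -7.6, -0.7]
gripper_width: 32.1
```

Emit:
jog_arm(targets=[{"x": -0.4,"y": 0,"z": 0,"yaw": 0,"fingers": 3.2},{"x": -0.4,"y": 0,"z": 0,"yaw": 0,"fingers": 3.2}])

```text
t: 4.9
tool_pos: [602.4, -151.4, 75.5]
eef_rot: [-0.412, 0.414, -0.567, 0.581]
ft_force: [-3.9, -8.8, 0.3]
gripper_width: 32.0
```

```bash
python3 - <<'E'
from h import *
o=bot.get_obs();delta([599,-157,75],-1.883,o)
E
```

```text
t 4.9 tcp [ 602.4 -151.4   75.5] F [-3.9 -8.8  0.3] w 32.0 toolx ang -1.894 toolz ang -0.323 down [ 0.01  -0.017 -1.   ]
shift cm (tool now) [ 0.64  0.05 -0.14]
turn about world z 0.011 yaw about tool y -0.011
```

Emit:
jog_arm(targets=[{"x": -0.6,"y": 0,"z": 0,"yaw": 0,"fingers": 3.2},{"x": -0.6,"y": 0,"z": 0,"yaw": 0,"fingers": 3.2},{"x": -0.6,"y": 0,"z": 0,"yaw": 0,"fingers": 3.2}])

```text
t: 5.28
tool_pos: [604.1, -146.7, 75.2]
eef_rot: [-0.404, 0.415, -0.567, 0.586]
ft_force: [-4.9, -9.4, 0.5]
gripper_width: 32.0
```

```bash
python3 - <<'E'
from h import *
o=bot.get_obs();delta([599,-157,75],-1.883,o)
E
```

```text
t 5.275 tcp [ 604.1 -146.7   75.2] F [-4.9 -9.4  0.5] w 32.0 toolx ang -1.906 toolz ang -0.335 down [ 0.003 -0.03  -1.   ]
shift cm (tool now) [ 1.14  0.05 -0.14]
turn about world z 0.023 yaw about tool y -0.023
```

Emit:
jog_arm(targets=[{"x": -0.9,"y": 0,"z": 0,"yaw": -0.01,"fingers": 3.2},{"x": -0.9,"y": 0,"z": 0,"yaw": -0.01,"fingers": 3.2}])

```text
t: 5.52
tool_pos: [606.7, -138.0, 75.0]
eef_rot: [-0.404, 0.422, -0.563, 0.584]
ft_force: [-6.3, -8.5, 3.7]
gripper_width: 31.9
```

```bash
python3 - <<'E'
from h import *
o=bot.get_obs();delta([599,-157,75],-1.883,o)
E
```

```text
t 5.525 tcp [ 606.7 -138.    75. ] F [-6.3 -8.5  3.7] w 31.9 toolx ang -1.894 toolz ang -0.323 down [-0.003 -0.039 -0.999]
shift cm (tool now) [ 2.05  0.07 -0.12]
turn about world z 0.011 yaw about tool y -0.011
```

Emit:
jog_arm(targets=[{"x": -0.9,"y": -0.05,"z": 0,"yaw": -0.008,"fingers": 3.2},{"x": -0.9,"y": -0.05,"z": 0,"yaw": -0.006,"fingers": 3.2},{"x": -0.9,"y": -0.05,"z": 0,"yaw": -0.006,"fingers": 3.2}])

```text
t: 5.9
tool_pos: [610.7, -124.1, 74.9]
eef_rot: [-0.401, 0.43, -0.559, 0.584]
ft_force: [-4.2, -8.6, 0.4]
gripper_width: 32.3
```

```bash
python3 - <<'E'
from h import *
o=bot.get_obs();delta([599,-157,75],-1.883,o)
im=vision.camera('wrist')[:,:,::-1]
cv2.imwrite("pics/w6.png",im)
E
```

```text
t 5.9 tcp [ 610.7 -124.1   74.9] F [-4.2 -8.6  0.4] w 32.3 toolx ang -1.885 toolz ang -0.314 down [-0.011 -0.052 -0.999]
shift cm (tool now) [ 3.48  0.17 -0.1 ]
turn about world z 0.002 yaw about tool y -0.002
```

View pics/w6.png

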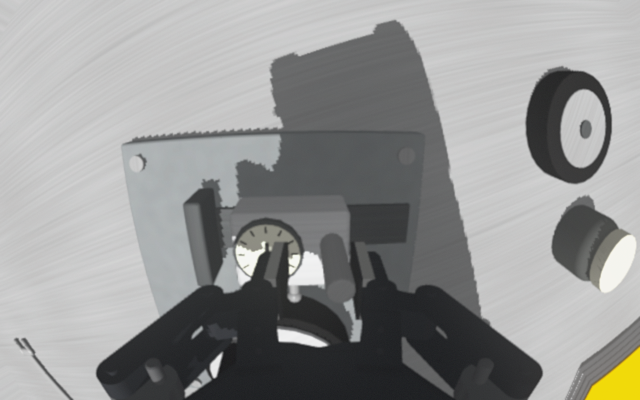

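The gauge block's left face is at about column 237 and the stop face at about 215, so roughly 14–17 mm is left. I'll keep pushing in smaller steps.

Emit:
jog_arm(targets=[{"x": -0.9,"y": 0,"z": 0,"yaw": -0.006,"fingers": 3.2},{"x": -0.9,"y": 0,"z": 0,"yaw": -0.006,"fingers": 3.2}])

```text
t: 6.2
tool_pos: [613.9, -114.1, 74.5]
eef_rot: [-0.4, 0.434, -0.557, 0.585]
ft_force: [-6.1, -8.2, 5.3]
gripper_width: 32.5
```

Emit:
jog_arm(targets=[{"x": -0.7,"y": 0,"z": 0,"yaw": -0.006,"fingers": 3.2},{"x": -0.7,"y": 0,"z": 0,"yaw": -0.006,"fingers": 3.2}])

```text
t: 6.45
tool_pos: [615.4, -108.7, 74.4]
eef_rot: [-0.397, 0.439, -0.554, 0.585]
ft_force: [-9.1, -15.3, 4.5]
gripper_width: 32.1
```

Emit:
jog_arm(targets=[{"x": -0.7,"y": 0,"z": 0,"yaw": -0.006,"fingers": 3.2}])

```text
t: 6.58
tool_pos: [615.3, -108.8, 74.3]
eef_rot: [-0.394, 0.442, -0.553, 0.586]
ft_force: [-10.9, -17.6, 6.5]
gripper_width: 31.8
```

```bash
python3 - <<'E'
from h import *
o=bot.get_obs();delta([599,-157,75],-1.883,o)
im=vision.camera('wrist')[:,:,::-1]
cv2.imwrite("pics/w7.png",im)
E
```

```text
t 6.575 tcp [ 615.3 -108.8   74.3] F [-10.9 -17.6   6.5] w 31.8 toolx ang -1.875 toolz ang -0.304 down [-0.026 -0.078 -0.997]
shift cm (tool now) [ 5.07  0.35 -0.11]
turn about world z -0.008 yaw about tool y 0.008
```

View pics/w7.png

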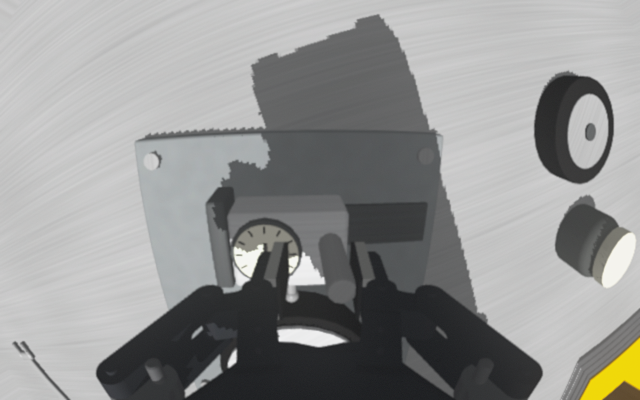

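The push force rose to about 20 N with no further travel, and the block is against the stop in the picture, so the gauge is home after about 45 mm. I'll back off and lift.

Emit:
jog_arm(targets=[{"x": 0.5,"y": 0,"z": 0,"yaw": 0.008,"fingers": 3.2},{"x": 0.4,"y": 0,"z": 0,"yaw": 0,"fingers": 3.2},{"x": 0,"y": -2,"z": 0,"yaw": 0,"fingers": 3.2},{"x": 0,"y": -4,"z": 0,"yaw": 0,"fingers": 3.2},{"x": 0,"y": -4,"z": 0,"yaw": 0,"fingers": 3.2}])

```text
t: 7.25
tool_pos: [614.1, -108.1, 177.5]
eef_rot: [-0.392, 0.441, -0.555, 0.586]
ft_force: [0.9, -1.0, 0.3]
gripper_width: 32.3
```

```bash
python3 - <<'E'
from h import *
o=bot.get_obs();delta([450,-20,210],-1.883,o)
E
```

```text
t 7.25 tcp [ 614.1 -108.1  177.5] F [ 0.9 -1.   0.3] w 32.3 toolx ang -1.881 toolz ang -0.311 down [-0.03  -0.076 -0.997]
shift cm (tool now) [ -3.1   -3.42 -18.33]
turn about world z -0.002 yaw about tool y 0.002
```

```bash
cat >> h.py <<'E'
AX=np.array([508.5,-56.3]);TH=-.312
def knob(deg,r=45.): # stand-angle
    w=TH+np.radians(deg);return AX+r*np.array([np.cos(w),np.sin(w)])
E
python3 - <<'E'
from h import *
o=bot.get_obs();print(o['joint_pos'].round(3))
k=knob(32.3);print(k)
delta([*k,150],TH+np.radians(32.3)-np.pi/2+np.pi,o)
E
```

```text
[ 0.331  0.449 -0.353  1.423  0.234  1.33  -1.933]
[552.08160614 -45.09091412]
t 7.25 tcp [ 614.1 -108.1  177.5] F [ 0.9 -1.   0.3] w 32.3 toolx ang -1.881 toolz ang -0.311 down [-0.03  -0.076 -0.997]
shift cm (tool now) [-4.32  2.45 -7.82]
turn about world z 0.562 yaw about tool y -0.562
```

Emit:
jog_arm(targets=[{"x": -1.4,"y": 0.5,"z": -2.6,"yaw": 0,"fingers": 3.2},{"x": -1.4,"y": 0.5,"z": -2.6,"yaw": 0,"fingers": 3.2},{"x": -1.4,"y": 0.5,"z": -2.6,"yaw": 0,"fingers": 3.2},{"x": 0,"y": 0,"z": 0,"yaw": -0.14,"fingers": 3.2},{"x": 0,"y": 0,"z": 0,"yaw": -0.14,"fingers": 3.2},{"x": 0,"y": 0,"z": 0,"yaw": -0.14,"fingers": 3.2},{"x": 0,"y": 0,"z": 0,"yaw": -0.14,"fingers": 3.2},{"x": 0,"y": 0,"z": 0,"yaw": 0,"fingers": 3.2}])

```text
t: 8.25
tool_pos: [557.7, -32.3, 177.9]
eef_rot: [-0.543, 0.586, -0.411, 0.44]
ft_force: [-1.1, 0.4, -0.1]
gripper_width: 32.0
```

```bash
python3 - <<'E'
from h import *
o=bot.get_obs();print(o['joint_pos'].round(3))
k=knob(32.3)
delta([*k,150],TH+np.radians(32.3)-np.pi/2+np.pi,o)
im=vision.camera('wrist')[:,:,::-1]
cv2.imwrite("pics/w8.png",im)
print(proj(cam('wrist',o),[[*k,114]]))
cv2.imwrite("pics/s8.png",cv2.resize(vision.camera('scene')[150:250,240:380,::-1],None,fx=5,fy=5,interpolation=cv2.INTER_CUBIC))
E
```

```text
[ 0.35   0.314 -0.488  1.62   0.228  1.262 -1.482]
t 8.25 tcp [557.7 -32.3 177.9] F [-1.1  0.4 -0.1] w 32.0 toolx ang -1.291 toolz ang 0.278 down [-0.003 -0.073 -0.997]
shift cm (tool now) [ 0.88  2.88 -0.82]
turn about world z -0.028 yaw about tool y 0.028
[[329.72730907 220.55917216]]
```

View pics/w8.png

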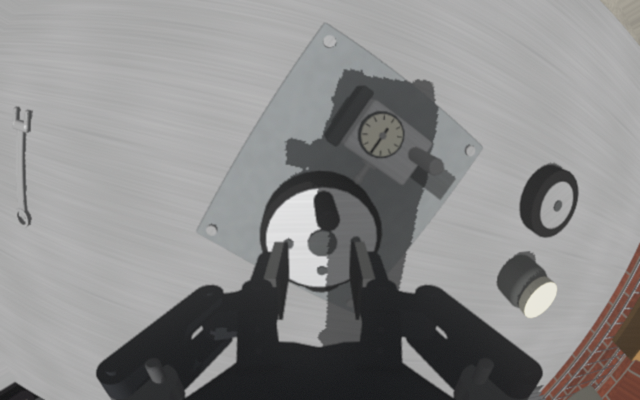

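View pics/s8.png

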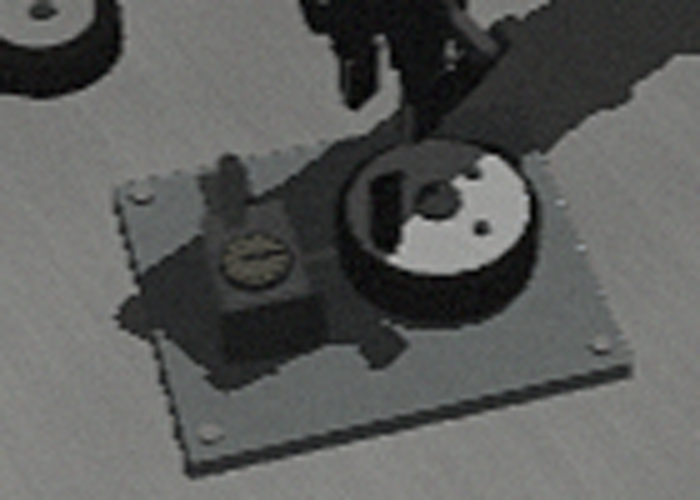

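```bash
python3 - <<'E'
from h import *
delta([552,-46.5,125]);delta([552,-46.5,76])
E
```

```text
t 8.35 tcp [557.6 -32.6 177.6] F [ 0.7  0.4 -1. ] w 31.9 toolx ang -1.294 toolz ang 0.276 down [-0.003 -0.073 -0.997]
shift cm (tool now) [ 0.81  5.35 -0.8 ]
t 8.35 tcp [557.6 -32.6 177.6] F [ 0.7  0.4 -1. ] w 31.9 toolx ang -1.294 toolz ang 0.276 down [-0.003 -0.073 -0.997]
shift cm (tool now) [ 0.47 10.23 -0.69]
```

Emit:
jog_arm(targets=[{"x": 0.8,"y": 2.5,"z": -0.8,"yaw": 0,"fingers": 3.4},{"x": 0,"y": 2.5,"z": 0,"yaw": 0,"fingers": 3.4},{"x": 0,"y": 0,"z": 0,"yaw": 0,"fingers": 3.4}])

```text
t: 8.72
tool_pos: [552.7, -45.6, 129.2]
eef_rot: [-0.542, 0.583, -0.413, 0.444]
ft_force: [-0.3, 0.1, 1.1]
gripper_width: 33.9
```

```bash
python3 - <<'E'
from h import *
o=bot.get_obs()
delta([552,-46.5,76],None,o)
im=vision.camera('wrist')[:,:,::-1]
cv2.imwrite("pics/w9.png",im)
print(proj(cam('wrist',o),[[*knob(32.3),114]]))
E
```

```text
t 8.725 tcp [552.7 -45.6 129.2] F [-0.3  0.1  1.1] w 33.9 toolx ang -1.301 toolz ang 0.269 down [-0.    -0.073 -0.997]
shift cm (tool now) [-0.31  5.32  0.01]
[[318.70002348 242.51140389]]
```

View pics/w9.png

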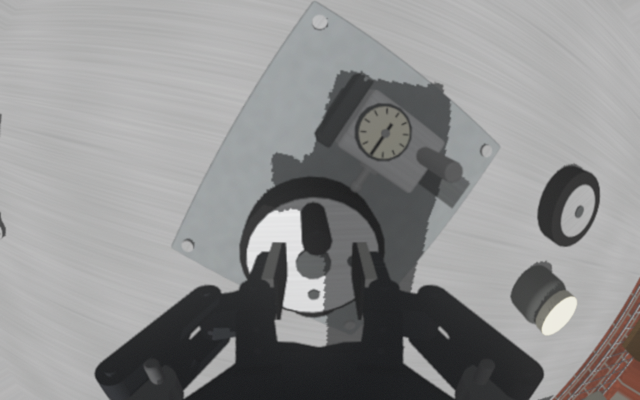

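The knob top at about (316,243) sits between the fingers and matches the prediction of (319,243). I'll descend.

Emit:
jog_arm(targets=[{"x": -0.1,"y": 1.8,"z": 0,"yaw": 0,"fingers": 3.4},{"x": -0.1,"y": 1.8,"z": 0,"yaw": 0,"fingers": 3.4},{"x": -0.1,"y": 1.5,"z": 0,"yaw": 0,"fingers": 3.4},{"x": 0,"y": 0,"z": 0,"yaw": 0,"fingers": 3.4}])

```text
t: 9.28
tool_pos: [553.8, -45.8, 77.6]
eef_rot: [-0.542, 0.582, -0.412, 0.445]
ft_force: [0.8, -0.4, 0.7]
gripper_width: 34.2
```

```bash
python3 - <<'E'
from h import *
o=bot.get_obs()
delta([552,-46.5,76],None,o)
im=vision.camera('wrist')[:,:,::-1]
cv2.imwrite("pics/w10.png",im)
print(proj(cam('wrist',o),[[*knob(32.3),114]]))
E
```

```text
t 9.275 tcp [553.8 -45.8  77.6] F [ 0.8 -0.4  0.7] w 34.2 toolx ang -1.302 toolz ang 0.268 down [ 0.004 -0.073 -0.997]
shift cm (tool now) [ 0.01  0.16 -0.19]
[[325.94857131 300.00723825]]
```

View pics/w10.png

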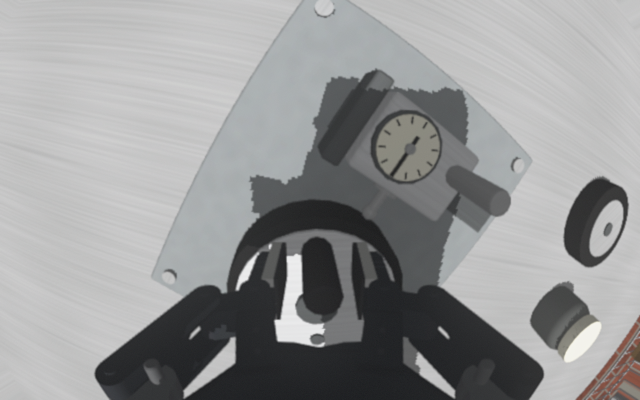

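Emit:
jog_arm(targets=[{"x": -0.2,"y": 0,"z": 0,"yaw": 0,"fingers": 2.6},{"x": -0.4,"y": 0,"z": -0.05,"yaw": -0.1,"fingers": 2.6},{"x": -0.5,"y": 0,"z": -0.05,"yaw": -0.12,"fingers": 2.6},{"x": -0.58,"y": 0,"z": -0.05,"yaw": -0.13,"fingers": 2.6}])

```text
t: 9.82
tool_pos: [548.4, -32.1, 79.3]
eef_rot: [-0.607, 0.652, -0.307, 0.337]
ft_force: [0.4, -1.2, -1.3]
gripper_width: 26.0
```

```bash
cat >> h.py <<'E'
def st():
    o=bot.get_obs();M=rot(o['eef_rot'])
    g=o['tool_pos']-M[:,1]*17
    v=g[:2]-AX;ph=np.arctan2(v[1],v[0])-TH
    xa=np.arctan2(M[1,0],M[0,0]); e=(TH+ph-np.pi/2-xa+np.pi)%(2*np.pi)-np.pi
    dr=45-np.hypot(*v)
    rad=np.array([np.cos(TH+ph),np.sin(TH+ph),0]);fr=o['ft_force']
    tan=np.array([-rad[1],rad[0],0])
    print('t',round(o['t'],2),'hand ang deg',round(np.degrees(ph),1),'r',round(np.hypot(*v),1),'hand yaw err (add to world turn)',round(e,3),'Ft',round(fr@tan,1),'Fr',round(fr@rad,1),'Fz',round(fr[2],1),'z',round(o['tool_pos'][2],1),'down',M[:,1].round(3),'w',round(o['gripper_width'],1),'radial fix in tool x,z',((M.T@rad)[[0,2]]*dr/10).round(2))
    return o
E
python3 -c "
from h import *
st()"
```

```text
t 9.82 hand ang deg 50.5 r 47.2 hand yaw err (add to world turn) -0.057 Ft -1.2 Fr -0.3 Fz -1.3 z 79.3 down [ 0.009 -0.076 -0.997] w 26.0 radial fix in tool x,z [-0.01 -0.22]
```

Emit:
jog_arm(targets=[{"x": -0.62,"y": 0.1,"z": -0.15,"yaw": -0.08,"fingers": 2.6},{"x": -0.62,"y": 0.1,"z": -0.12,"yaw": -0.13,"fingers": 2.6},{"x": -0.62,"y": 0,"z": -0.08,"yaw": -0.13,"fingers": 2.6},{"x": -0.62,"y": 0,"z": -0.05,"yaw": -0.13,"fingers": 2.6}])

```text
t: 10.32
tool_pos: [531.4, -18.4, 79.7]
eef_rot: [-0.662, 0.713, -0.149, 0.174]
ft_force: [1.2, 0.0, -0.4]
gripper_width: 26.3
```

```bash
python3 -c "
from h import *
st()"
```

```text
t 10.32 hand ang deg 77.9 r 45.3 hand yaw err (add to world turn) -0.064 Ft -1.1 Fr 0.7 Fz -0.4 z 79.7 down [ 0.018 -0.078 -0.997] w 26.3 radial fix in tool x,z [-0.   -0.03]
```

Emit:
jog_arm(targets=[{"x": -0.62,"y": 0.1,"z": -0.07,"yaw": -0.09,"fingers": 2.6},{"x": -0.62,"y": 0.1,"z": -0.06,"yaw": -0.12,"fingers": 2.6},{"x": -0.62,"y": 0.1,"z": -0.05,"yaw": -0.12,"fingers": 2.6},{"x": -0.62,"y": 0,"z": -0.05,"yaw": -0.12,"fingers": 2.6}])

```text
t: 10.82
tool_pos: [511.4, -13.3, 80.3]
eef_rot: [-0.678, 0.734, 0.012, 0.009]
ft_force: [2.0, -0.9, -1.1]
gripper_width: 26.3
```

```bash
python3 -c "
from h import *
o=st();print(o['joint_pos'].round(2))
cv2.imwrite('pics/w11.png',vision.camera('wrist')[:,:,::-1])
cv2.imwrite('pics/s11.png',cv2.resize(vision.camera('scene')[150:250,240:380,::-1],None,fx=5,fy=5,interpolation=cv2.INTER_CUBIC))
"
```

```text
t 10.82 hand ang deg 104.7 r 44.4 hand yaw err (add to world turn) -0.06 Ft -2.1 Fr -0.8 Fz -1.1 z 80.3 down [ 0.029 -0.079 -0.996] w 26.3 radial fix in tool x,z [0.   0.06]
[ 0.53  0.34 -0.73  1.87  0.36  1.02 -0.36]
```

View pics/w11.png

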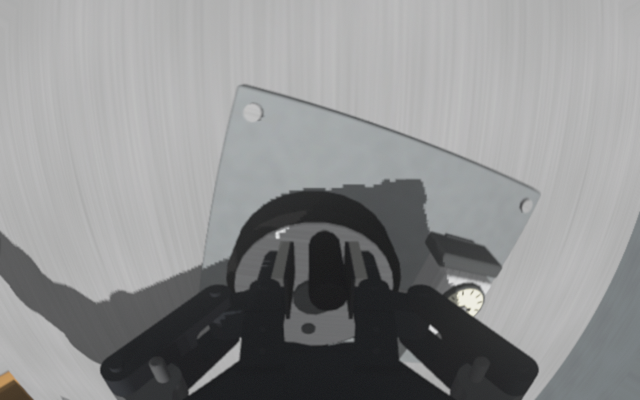

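View pics/s11.png

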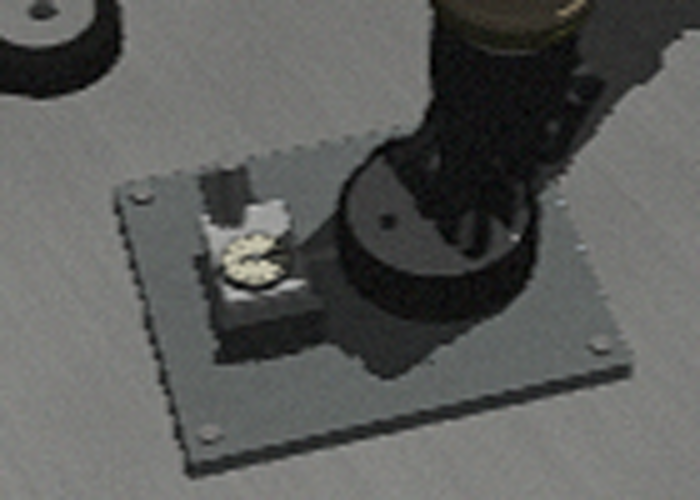

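Emit:
jog_arm(targets=[{"x": -0.62,"y": 0.1,"z": 0,"yaw": -0.09,"fingers": 2.6},{"x": -0.62,"y": 0.1,"z": -0.04,"yaw": -0.12,"fingers": 2.6},{"x": -0.62,"y": 0.1,"z": -0.04,"yaw": -0.12,"fingers": 2.6},{"x": -0.62,"y": 0.1,"z": -0.04,"yaw": -0.12,"fingers": 2.6}])

```text
t: 11.42
tool_pos: [491.6, -17.6, 79.5]
eef_rot: [-0.658, 0.719, 0.165, -0.151]
ft_force: [1.7, 1.7, 1.8]
gripper_width: 25.7
```

```bash
python3 -c "
from h import *
o=st();print(o['joint_pos'].round(2))
"
```

```text
t 11.43 hand ang deg 131.5 r 43.7 hand yaw err (add to world turn) -0.039 Ft -2.2 Fr 0.9 Fz 1.8 z 79.5 down [ 0.039 -0.079 -0.996] w 25.7 radial fix in tool x,z [0.   0.12]
[ 0.62  0.31 -0.82  1.93  0.37  1.    0.08]
```

Emit:
jog_arm(targets=[{"x": -0.62,"y": 0.1,"z": 0.05,"yaw": -0.09,"fingers": 2.6},{"x": -0.62,"y": 0.1,"z": 0,"yaw": -0.11,"fingers": 2.6},{"x": -0.5,"y": 0.05,"z": -0.02,"yaw": -0.09,"fingers": 2.6}])

```text
t: 11.8
tool_pos: [479.8, -25.1, 79.5]
eef_rot: [-0.627, 0.69, 0.261, -0.251]
ft_force: [1.4, 2.2, -1.7]
gripper_width: 25.8
```

```bash
python3 -c "
from h import *
o=st();print(o['joint_pos'].round(2))
cv2.imwrite('pics/s12.png',cv2.resize(vision.camera('scene')[150:250,240:380,::-1],None,fx=5,fy=5,interpolation=cv2.INTER_CUBIC))
"
```

```text
t 11.8 hand ang deg 150.1 r 43.9 hand yaw err (add to world turn) -0.005 Ft -2.5 Fr 0.6 Fz -1.7 z 79.5 down [ 0.046 -0.078 -0.996] w 25.8 radial fix in tool x,z [0.   0.11]
[ 0.7   0.29 -0.88  1.96  0.37  0.99  0.38]
```

View pics/s12.png

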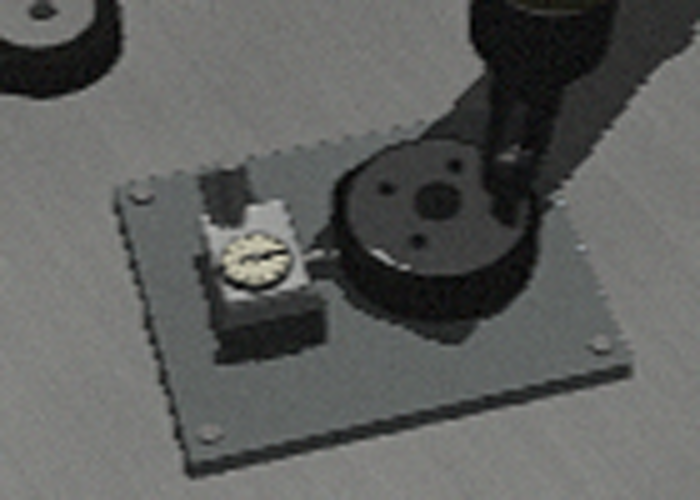

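The scene view shows the dial clearly with the needle still at rest. The bulge is on the wheel's left-upper rim at about (338,205), just before the feeler. Smaller steps from here.

Emit:
jog_arm(targets=[{"x": -0.5,"y": 0,"z": 0.05,"yaw": -0.06,"fingers": 2.6},{"x": -0.5,"y": 0,"z": 0,"yaw": -0.06,"fingers": 2.6}])

```text
t: 12.1
tool_pos: [473.0, -31.3, 80.3]
eef_rot: [-0.61, 0.674, 0.299, -0.291]
ft_force: [1.4, 2.4, -1.6]
gripper_width: 26.3
```

```bash
python3 -c "
from h import *
o=st()
cv2.imwrite('pics/s13.png',cv2.resize(vision.camera('scene')[150:250,240:380,::-1],None,fx=5,fy=5,interpolation=cv2.INTER_CUBIC))
"
```

```text
t 12.1 hand ang deg 162.0 r 44.8 hand yaw err (add to world turn) 0.084 Ft -2.8 Fr 0.3 Fz -1.6 z 80.3 down [ 0.047 -0.077 -0.996] w 26.3 radial fix in tool x,z [-0.    0.02]
```

View pics/s13.png

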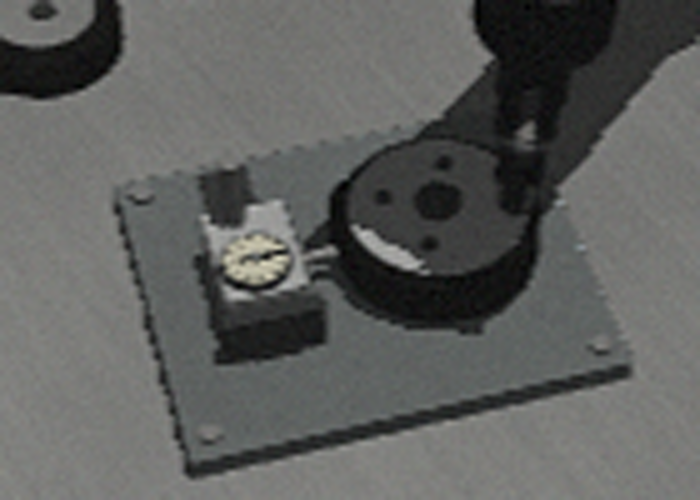

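Emit:
jog_arm(targets=[{"x": -0.5,"y": 0,"z": 0,"yaw": -0.1,"fingers": 2.6}])

```text
t: 12.28
tool_pos: [470.0, -35.1, 80.8]
eef_rot: [-0.594, 0.658, 0.329, -0.324]
ft_force: [1.9, 1.5, -2.2]
gripper_width: 26.1
```

```bash
python3 -c "
from h import *
o=st()"
```

```text
t 12.28 hand ang deg 168.1 r 45.3 hand yaw err (add to world turn) 0.091 Ft -2.2 Fr -0.9 Fz -2.2 z 80.8 down [ 0.048 -0.077 -0.996] w 26.1 radial fix in tool x,z [ 0.   -0.03]
```

Emit:
jog_arm(targets=[{"x": -0.5,"y": 0,"z": 0,"yaw": -0.08,"fingers": 2.6}])

```text
t: 12.4
tool_pos: [468.0, -37.8, 81.2]
eef_rot: [-0.581, 0.645, 0.354, -0.349]
ft_force: [5.4, 8.0, -5.8]
gripper_width: 25.9
```

```bash
python3 -c "
from h import *
o=st()
cv2.imwrite('pics/s14.png',cv2.resize(vision.camera('scene')[150:250,240:380,::-1],None,fx=5,fy=5,interpolation=cv2.INTER_CUBIC))
"
```

```text
t 12.4 hand ang deg 172.3 r 45.8 hand yaw err (add to world turn) 0.084 Ft -9.5 Fr -1.4 Fz -5.8 z 81.2 down [ 0.05  -0.075 -0.996] w 25.9 radial fix in tool x,z [ 0.01 -0.08]
```

View pics/s14.png

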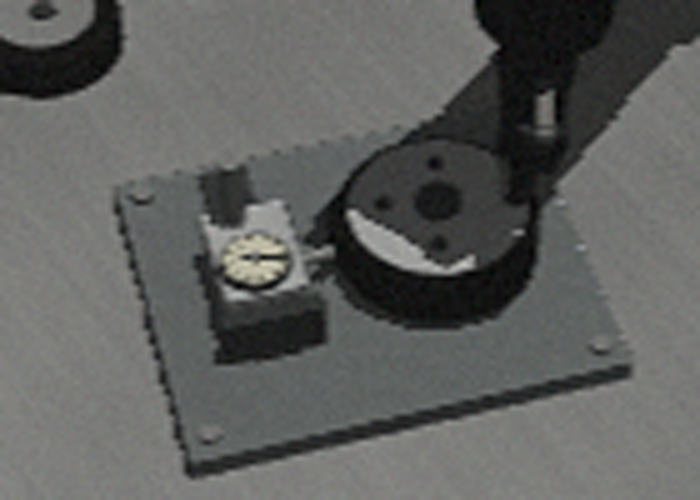

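Emit:
jog_arm(targets=[{"x": -0.55,"y": 0.1,"z": -0.05,"yaw": -0.08,"fingers": 2.6}])

```text
t: 12.58
tool_pos: [467.2, -40.4, 81.1]
eef_rot: [-0.566, 0.629, 0.379, -0.374]
ft_force: [4.9, 10.6, -1.1]
gripper_width: 26.2
```

```bash
python3 -c "
from h import *
o=st()"
```

```text
t 12.57 hand ang deg 175.8 r 45.6 hand yaw err (add to world turn) 0.062 Ft -11.6 Fr -0.5 Fz -1.1 z 81.1 down [ 0.053 -0.072 -0.996] w 26.2 radial fix in tool x,z [ 0.   -0.05]
```

Emit:
jog_arm(targets=[{"x": -0.5,"y": 0.1,"z": -0.05,"yaw": -0.06,"fingers": 2.6}])

```text
t: 12.7
tool_pos: [467.3, -42.0, 81.2]
eef_rot: [-0.555, 0.617, 0.398, -0.391]
ft_force: [4.3, 12.8, -1.5]
gripper_width: 25.8
```

```bash
python3 -c "
from h import *
o=st()
cv2.imwrite('pics/s15.png',cv2.resize(vision.camera('scene')[150:250,240:380,::-1],None,fx=5,fy=5,interpolation=cv2.INTER_CUBIC))
"
```

```text
t 12.7 hand ang deg 177.7 r 45.0 hand yaw err (add to world turn) 0.035 Ft -13.5 Fr 0.3 Fz -1.5 z 81.2 down [ 0.057 -0.068 -0.996] w 25.8 radial fix in tool x,z [-0.  0.]
```

View pics/s15.png

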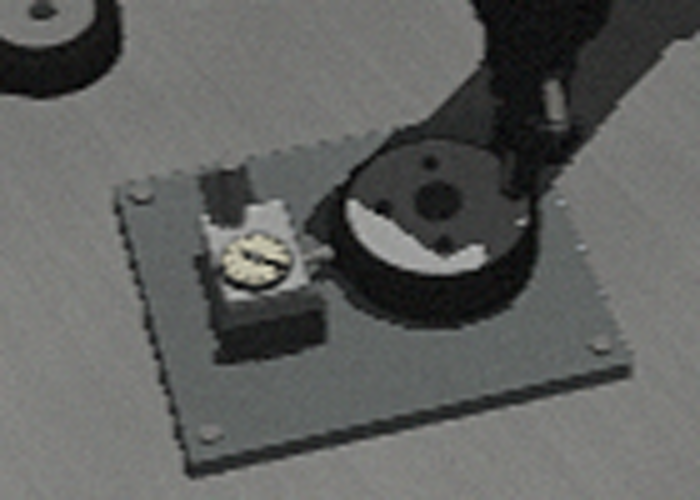

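Emit:
jog_arm(targets=[{"x": -0.55,"y": 0.1,"z": 0,"yaw": -0.05,"fingers": 2.6}])

```text
t: 12.88
tool_pos: [467.1, -43.6, 81.2]
eef_rot: [-0.544, 0.606, 0.414, -0.405]
ft_force: [3.7, 12.9, -1.4]
gripper_width: 25.7
```

```bash
python3 -c "
from h import *
o=st()
cv2.imwrite('pics/s16.png',cv2.resize(vision.camera('scene')[180:220,270:350,::-1],None,fx=9,fy=9,interpolation=cv2.INTER_CUBIC))
"
```

```text
t 12.88 hand ang deg 179.9 r 44.7 hand yaw err (add to world turn) 0.019 Ft -13.4 Fr 0.5 Fz -1.4 z 81.2 down [ 0.061 -0.064 -0.996] w 25.7 radial fix in tool x,z [-0.    0.03]
```

View pics/s16.png

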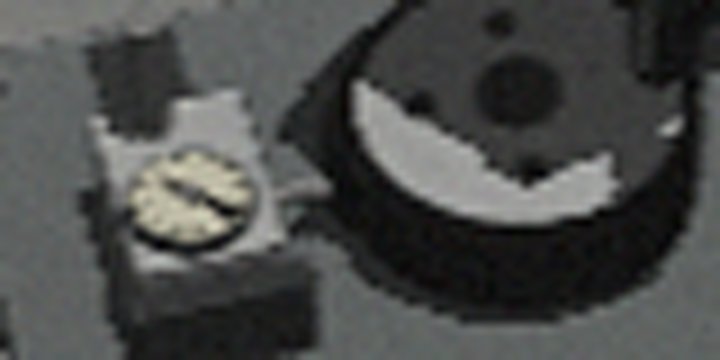

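```bash
cat >> h.py <<'E'
def needle(im,s,x0,y0,show=True):
    S=cam('scene');h,w=im.shape[:2]
    u=(np.arange(w)+.5)/s-.5+x0;v=(np.arange(h)+.5)/s-.5+y0
    # rectified stand-frame patch around dial, 0.25 mm/px, z=57
    G=AX+109.7*np.array([np.cos(TH),np.sin(TH)])
    n=np.arange(-20,20,.25);X,Y=np.meshgrid(n,n)   # stand offsets dx,dy
    c,sn=np.cos(TH),np.sin(TH)
    P=np.c_[(G[0]+c*X-sn*Y).ravel(),(G[1]+sn*X+c*Y).ravel(),np.full(X.size,57)]
    q=(proj(S,P)-[x0,y0]+.5)*s-.5
    r=cv2.remap(im,q[:,0].reshape(X.shape).astype(np.float32),q[:,1].reshape(X.shape).astype(np.float32),cv2.INTER_LINEAR)
    return r
E
python3 - <<'E'
from h import *
out=[]
for f,s,x,y in (('s12',5,240,150),('s14',5,240,150),('s15',5,240,150),('s16',9,270,180)):
    r=needle(cv2.imread(f'pics/{f}.png'),s,x,y);out.append(cv2.resize(r,None,fx=1.2,fy=1.2))
    cr=(r[:,:,2].astype(int)-r[:,:,0]>20).astype(np.uint8);m=cv2.moments(cr,True)
    cx,cy=m['m10']/m['m00'],m['m01']/m['m00']
    print(f,'dial ctr',cx/4-20,cy/4-20,'R',np.sqrt(m['m00']/np.pi)/4)
cv2.imwrite('pics/need.png',np.hstack(out))
E
```

```text
s12 dial ctr 4.559242424242424 7.700787878787878 R 12.811265943048605
s14 dial ctr 4.424081787201818 7.400605831124572 R 12.554802936113168
s15 dial ctr 4.523849573471104 7.341523489126516 R 12.867821257665597
s16 dial ctr 4.2129947854941925 7.2314825788101444 R 12.956414481876404
```

View pics/need.png

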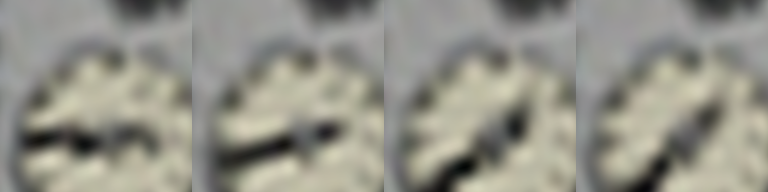

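```bash
cat >> h.py <<'E'
def nang(r,c=(4.4,7.45)):
    n=np.arange(-20,20,.25);X,Y=np.meshgrid(n-c[0],n-c[1]);g=cv2.cvtColor(r,cv2.COLOR_BGR2GRAY).astype(float)
    R_=np.hypot(X,Y);m=(R_<9.5)
    w=np.where(m,np.clip(np.median(g[m])-15-g,0,None),0)
    # tail-insensitive doubled-angle mean
    a=0.5*np.angle((w*R_**2*np.exp(2j*np.arctan2(Y,X))).sum())
    return -np.degrees(a) # clockwise positive about -x rest
def look(name):
    im=cv2.resize(vision.camera('scene')[180:220,270:350,::-1],None,fx=9,fy=9,interpolation=cv2.INTER_CUBIC)
    cv2.imwrite(f'pics/{name}.png',im);r=needle(im,9,270,180)
    print('needle',nang(r).round(1));return r
E
python3 - <<'E'
from h import *
for f,s,x,y in (('s12',5,240,150),('s13',5,240,150),('s14',5,240,150),('s15',5,240,150),('s16',9,270,180)):
    print(f,nang(needle(cv2.imread(f'pics/{f}.png'),s,x,y)))
st()
E
```

```text
s12 11.163763668919083
s13 10.927366569378712
s14 21.89058354842607
s15 44.69227717191107
s16 46.98881796853798
t 12.93 hand ang deg 180.5 r 44.7 hand yaw err (add to world turn) 0.028 Ft -8.2 Fr 0.1 Fz 0.1 z 81.1 down [ 0.061 -0.064 -0.996] w 26.3 radial fix in tool x,z [-0.    0.03]
```

Emit:
jog_arm(targets=[{"x": -0.4,"y": 0.1,"z": 0,"yaw": -0.03,"fingers": 2.6}])

```text
t: 13.05
tool_pos: [467.2, -44.8, 81.0]
eef_rot: [-0.538, 0.599, 0.425, -0.414]
ft_force: [3.0, 9.6, 2.2]
gripper_width: 26.3
```

```bash
python3 -c "
from h import *
o=st();look('s17');st()
"
```

```text
t 13.05 hand ang deg 181.5 r 44.2 hand yaw err (add to world turn) 0.016 Ft -10.0 Fr -0.2 Fz 2.2 z 81.0 down [ 0.064 -0.06  -0.996] w 26.3 radial fix in tool x,z [-0.    0.08]
needle 55.1
t 13.1 hand ang deg 181.5 r 44.1 hand yaw err (add to world turn) 0.015 Ft -9.9 Fr 0.0 Fz 1.0 z 81.0 down [ 0.064 -0.06  -0.996] w 25.8 radial fix in tool x,z [-0.    0.09]
```

Emit:
jog_arm(targets=[{"x": -0.45,"y": 0,"z": 0.05,"yaw": -0.03,"fingers": 2.6}])

```text
t: 13.22
tool_pos: [466.5, -45.4, 81.4]
eef_rot: [-0.532, 0.592, 0.435, -0.421]
ft_force: [4.2, 11.7, -9.2]
gripper_width: 25.9
```

```bash
python3 -c "
from h import *
o=st();look('s18');look('s18b');st()
"
```

```text
t 13.22 hand ang deg 182.5 r 44.7 hand yaw err (add to world turn) 0.002 Ft -12.4 Fr -1.0 Fz -9.2 z 81.4 down [ 0.066 -0.056 -0.996] w 25.9 radial fix in tool x,z [-0.    0.03]
needle 55.7
needle 57.3
t 13.32 hand ang deg 183.2 r 45.0 hand yaw err (add to world turn) 0.016 Ft -9.4 Fr 1.2 Fz -4.1 z 81.2 down [ 0.065 -0.056 -0.996] w 26.1 radial fix in tool x,z [ 0. -0.]
```

View pics/s18.png

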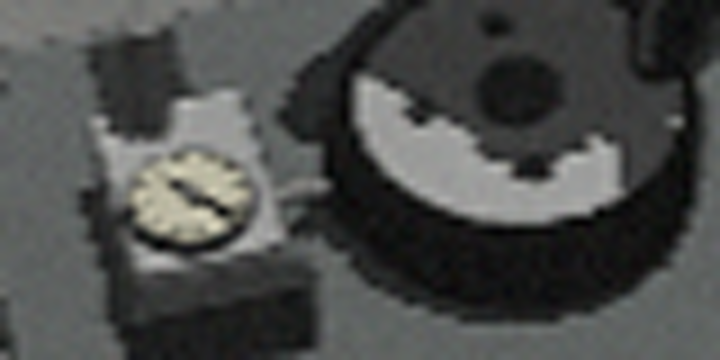

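Emit:
jog_arm(targets=[{"x": -0.5,"y": 0,"z": 0,"yaw": -0.02,"fingers": 2.6}])

```text
t: 13.45
tool_pos: [465.3, -47.0, 81.3]
eef_rot: [-0.529, 0.587, 0.441, -0.426]
ft_force: [4.2, 11.7, -8.0]
gripper_width: 25.8
```

```bash
python3 -c "
from h import *
o=st();look('s19');look('s19b');st()
"
```

```text
t 13.45 hand ang deg 185.0 r 45.5 hand yaw err (add to world turn) 0.026 Ft -12.3 Fr -1.4 Fz -8.0 z 81.3 down [ 0.067 -0.052 -0.996] w 25.8 radial fix in tool x,z [ 0.   -0.05]
needle 58.7
needle 58.7
t 13.55 hand ang deg 186.1 r 45.6 hand yaw err (add to world turn) 0.046 Ft -7.4 Fr 0.5 Fz -4.3 z 81.2 down [ 0.066 -0.053 -0.996] w 26.4 radial fix in tool x,z [ 0.   -0.06]
```

Force and needle suggest it's near the crest. I'll let go and look from above before fine-tuning.

Emit:
jog_arm(targets=[{"x": 0.4,"y": 0,"z": 0,"yaw": 0,"fingers": 3.6},{"x": 0,"y": 0,"z": 0,"yaw": 0,"fingers": 3.6}])

```text
t: 13.8
tool_pos: [466.3, -43.6, 81.3]
eef_rot: [-0.53, 0.588, 0.439, -0.424]
ft_force: [1.2, 0.4, -0.3]
gripper_width: 35.6
```

```bash
python3 -c "
from h import *
o=st();look('s20');look('s20b')
delta([467,-45,150])
"
```

```text
t 13.8 hand ang deg 180.4 r 45.4 hand yaw err (add to world turn) -0.047 Ft -0.8 Fr -1.0 Fz -0.3 z 81.3 down [ 0.066 -0.053 -0.996] w 35.6 radial fix in tool x,z [-0.   -0.04]
needle 58.8
needle 59.0
t 13.9 tcp [466.2 -44.1  81.2] F [-0.2 -0.9  0.5] w 36.0 toolx ang 1.313 toolz ang 2.887 down [ 0.066 -0.053 -0.996]
shift cm (tool now) [-0.31 -6.84 -0.63]
```

Emit:
jog_arm(targets=[{"x": 0,"y": -2,"z": 0,"yaw": 0,"fingers": 3.6},{"x": 0,"y": -4,"z": 0,"yaw": 0,"fingers": 3.6},{"x": 0,"y": -5,"z": 0,"yaw": 0,"fingers": 3.6},{"x": 0,"y": -5,"z": 0,"yaw": 0,"fingers": 3.6}])

```text
t: 14.4
tool_pos: [453.1, -36.8, 241.7]
eef_rot: [-0.534, 0.587, 0.436, -0.425]
ft_force: [1.2, -1.7, 0.5]
gripper_width: 36.0
```

```bash
python3 -c "
from h import *
delta([650,-92,250])
"
```

```text
t 14.4 tcp [453.1 -36.8 241.7] F [ 1.2 -1.7  0.5] w 36.0 toolx ang 1.308 toolz ang 2.881 down [ 0.058 -0.051 -0.997]
shift cm (tool now) [ -0.24   0.6  -20.45]
```

Emit:
jog_arm(targets=[{"x": 0,"y": 0,"z": -5,"yaw": 0,"fingers": 3.6},{"x": 0,"y": 0,"z": -5,"yaw": 0,"fingers": 3.6},{"x": 0,"y": 0,"z": -5,"yaw": 0,"fingers": 3.6},{"x": 0,"y": 0,"z": -5,"yaw": 0,"fingers": 3.6},{"x": 0,"y": 0,"z": 0,"yaw": 0,"fingers": 3.6}])

```text
t: 15.02
tool_pos: [653.9, -94.7, 271.1]
eef_rot: [-0.525, 0.601, 0.431, -0.421]
ft_force: [-0.4, -0.2, -0.8]
gripper_width: 36.0
```

```bash
python3 -c "
from h import *
o=bot.get_obs();np.save('o21.npy',o,allow_pickle=True)
im=vision.camera('wrist')[:,:,::-1];cv2.imwrite('pics/w21.png',im)
C=cam('wrist',o)
print(o['tool_pos'],proj(C,[[*AX,65]]))
"
```

```text
[653.94265698 -94.68942853 271.05214817] [[325.00301189  17.50169009]]
```

View pics/w21.png

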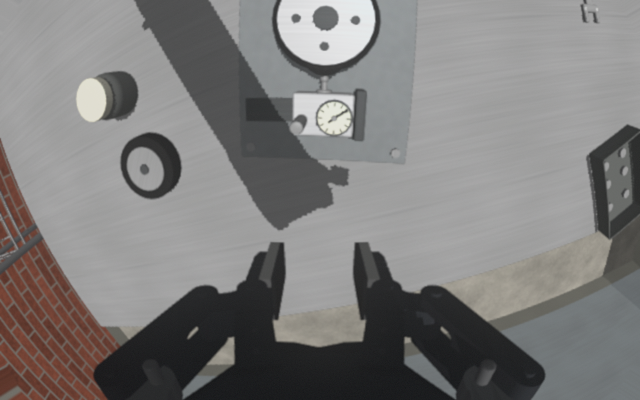

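```bash
python3 - <<'E'
from h import *
im=cv2.imread('pics/w21.png')[0:150,260:400]
cv2.imwrite('pics/w21z.png',cv2.resize(cv2.convertScaleAbs(im,alpha=1.3,beta=20),None,fx=4,fy=4,interpolation=cv2.INTER_CUBIC))
E
```

```text
(no output)
```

View pics/w21z.png

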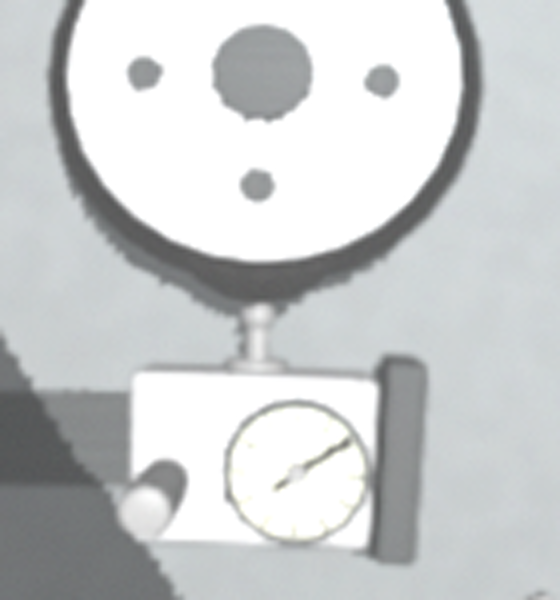

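```bash
python3 - <<'E'
from h import *
o=np.load('o21.npy',allow_pickle=True).item();C=cam('wrist',o)
uz=lambda P:(np.array(P,float)+.5)/4-.5+[260,0]
def sf(p): 
    d=p[:,:2]-AX;c,s=np.cos(TH),np.sin(TH);return np.c_[c*d[:,0]+s*d[:,1],-s*d[:,0]+c*d[:,1]]
q=sf(onz(C,uz([[296,472],[350,440],[275,489]]),58));print('dial',q)
for a,b in((q[0],q[1]),(q[2],q[1])):
    d=b-a;print('needle cw from -x',np.degrees(np.arctan2(d[1],-d[0])))
e=sf(onz(C,uz([[135,370],[378,380]]),56));print('block edge',e,'ang err deg',np.degrees(np.arctan2(-(e[1]-e[0])[0],(e[1]-e[0])[1])))
print('nut',sf(onz(C,uz([[262,72]]),65)),'ball',sf(onz(C,uz([[258,312]]),38)))
g=cv2.imread('pics/w21.png')
h=sf(onz(C,uz([[145,73],[382,80],[257,185]]),60));print('holes',h,np.degrees(np.arctan2(h[:,1],h[:,0])))
# bulge outline: radius vs angle at z=39 mid tyre... top rim z=55
gg=cv2.cvtColor(g,cv2.COLOR_BGR2GRAY);c,s=np.cos(TH),np.sin(TH)
E
```

```text
dial [[111.93183597  13.30763975]
 [101.97032985  28.01842619]
 [117.1196407    7.58898348]]
needle cw from -x 55.895847613661736
needle cw from -x 53.44147442590863
block edge [[ 84.45846166 -32.95626973]
 [ 84.64686726  35.04379597]] ang err deg -0.15874717074795822
nut [[0.13544904 0.13325661]] ball [[67.65016821  0.32715981]]
holes [[ 1.04578571e-02 -3.15834181e+01]
 [ 3.68914579e-02  3.21338620e+01]
 [ 3.13868593e+01 -3.61330086e-01]] [-89.9810283   89.93422129  -0.65956821]
```

```bash
python3 - <<'E'
from h import *
o=np.load('o21.npy',allow_pickle=True).item()
c,s=np.cos(TH),np.sin(TH)
def sf(p):
    d=p[:,:2]-AX;return np.c_[c*d[:,0]+s*d[:,1],-s*d[:,0]+c*d[:,1]]
# w2 pose
o2=dict(tool_pos=np.array([458.8,-30.8,290.5]),eef_rot=np.array([.412,-.412,.576,-.574]))
C2=cam('wrist',o2);uz=lambda P:(np.array(P,float)+.5)/3.2-.5+[230,0]
h=sf(onz(C2,uz([[383,328],[243,423],[360,445]]),60));nut=sf(onz(C2,uz([[312,375]]),65))
print('nut',nut,'holes',np.degrees(np.arctan2(*(h-nut).T[::-1])),np.hypot(*(h-nut).T))
def polar(C,f,ctr,angs,z=55):
    im=cv2.imread(f);g=cv2.cvtColor(im,cv2.COLOR_BGR2GRAY);r=np.arange(50,74,.5);rows=[]
    for a in angs:
        w=np.radians(a);X=ctr[0]+r*np.cos(w);Y=ctr[1]+r*np.sin(w)
        P=np.c_[AX[0]+c*X-s*Y,AX[1]+s*X+c*Y,np.full(len(r),z)]
        q=proj(C,P).astype(np.float32);rows.append(cv2.remap(g,q[:,0].reshape(1,-1),q[:,1].reshape(1,-1),cv2.INTER_LINEAR)[0])
    return np.array(rows).T
A=polar(C2,'pics/w2.png',nut[0],np.arange(170,270,1))
B=polar(cam('wrist',o),'pics/w21.png',[0.1,.1],np.arange(-50,50,1))
f=lambda M:cv2.resize(cv2.convertScaleAbs(M,alpha=2.2),None,fx=7,fy=5,interpolation=cv2.INTER_CUBIC)
cv2.imwrite('pics/polar.png',np.vstack([f(A),f(B)]))
E
```

```text
nut [[ 1.97371773 -2.48944657]] holes [ -57.1863526   124.74796487 -146.51653687] [31.95749055 31.81580564 32.6553862 ]
```

View pics/polar.png

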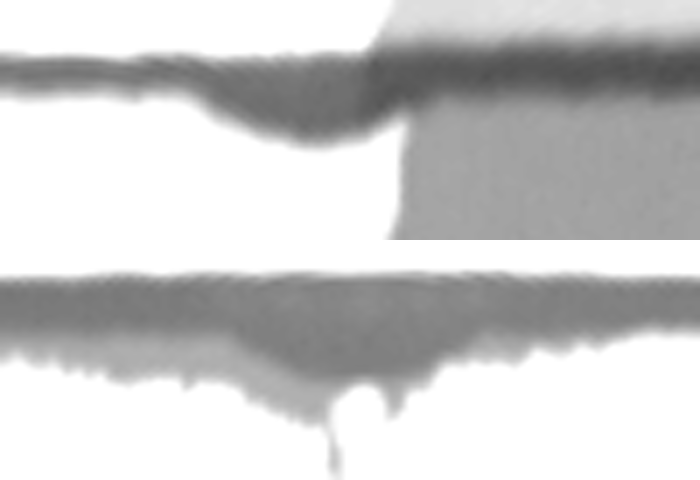

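From above, the needle reads 53–56° clockwise, against 53° expected at the very top. The bulge outline is centred about 1° from the feeler, the gauge block is against the stop, and the arm is clear of everything. I'm handing in.

```bash
python3 -c "
from h import *
look('s22');o=bot.get_obs();print(o['t'],o['ft_force'].round(1));print(bot.job_done())"
```

```text
needle 58.7
15.125 [-0.8  0.6 -0.4]
the job is handed in; nothing more can be done
None
```

The job is handed in at about 15 s: the gauge is home and the tyre's high spot bears on the feeler. I let go of the wheel and moved the arm clear before handing in; no verdict was reported.

**What I did:** I pushed the gauge about 45 mm by its post until the force rose to about 20 N with no further travel. I then turned the wheel about 147° anticlockwise by its knob, held loosely between the fingers, and released it.

**Last checks, from the wrist camera after release:**
- **Needle:** it reads 53–56° clockwise, against 53° expected at the very top.
- **High spot:** its outline is centred within about 1° of the feeler, and the wheel's bolt holes agree.
- **Gauge:** the block sits against the stop.
- **Wheel at rest:** the scene camera's needle reading stayed at 58.7–59° after I let go.

**What disagreed:**
- **Scene-camera needle:** that reading is higher than the wrist camera's because it is biased; it showed 11° with the needle at rest. I trusted the wrist view.
- **Turning force:** it reached about 13 N on the climb, above the 5 to 8 N stated, though well below the limits.
- **Gripper tilt:** the gripper tilted about 5° while pushing the gauge; I allowed for this at the knob.

The arm never went near the bystanders, though I did not re-measure their positions at the end.

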